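# Turn over the face-down panel and stand it on the little easel

### The arm

A 6-joint arm with a two-finger parallel gripper is mounted at the origin on the work surface. World frame = base frame: x ahead of the robot, y to its left, z up, the work surface at z = 0. Lengths are in mm, angles in rad, forces in N, time in s.
With the tool pointing down it reaches from about 350 to 775 mm from the base axis. Payload 7.3 kg.
Tool frame: the origin (TCP) lies midway between the tips of the shut fingers; the grasp point (between the pads) lies 19 mm behind it (bot.tcp_to_grasp is the distance from the TCP to the grasp point, in mm); z points along the fingers, y is the line along which they close (so a half turn about z gives the same grasp; the last joint's range is limited). The gripper opens to 92 mm and grips with 3 to 60 N. Pads are 19 mm wide; open, the fingers measure 130 mm over their backs; the gripper's body (75 mm by 190 mm) begins 47 mm behind the grasp point.
Start: joints at [-1.29, 0.342, 1.524, -0, 1.275, -0.146], TCP at [217.353, -477.915, 226.741] pointing down, gripper open.
Joint ranges: [-2.53, 2.53], [-0.77, 2.02], [0.04, 2.7], [-1, 4.14], [0.28, 2.66], [-3.11, 3.11]. Speed limits (rad/s): [2.57, 2.57, 3.14, 3.14, 3.14, 3.14].

### API

Orientations are given as [roll, pitch, yaw] about the fixed x, y, z axes, in that order (R = Rz(yaw) Ry(pitch) Rx(roll)).
In Python, from plant import bot, viewer gives the robot as it stands. The module is installed in compiled form; this text tells all that it offers.
- The arm moves only by the shell command python3 -m handwheel 'ROWS'. ROWS is text: rows parted by semicolons, each of 7 numbers parted by spaces: the shift along the tool's x, y, z scaled (see below), then the turn, a rotation vector about the tool's x, y, z scaled (see below), then the opening, from -1 (shut) to 1 (fully open), so that 0 is half open. In form: tx ty tz rx ry rz gripper; .... A call has 1 to 8 rows; each row is the pose to reach, as a shift and turn from the pose commanded when the call began, along the tool's axes at that moment, turning the shorter way round; what a row does not reach only later rows make up. The controller multiplies each number of a shift by 10 cm and each number of a turn by pi rad. A row lasts 1/12 s, in which the tool goes at most 41.7 mm and 7.16 degrees, less where a joint would pass 70% of its speed; a pose out of reach is approached as far as the arm can. A call with a number of a shift or a turn outside -1 to 1 is refused whole. A call with a gripper value outside its range is refused whole. The fingers move at their own pace and stop on an object; the grip force is fixed at half the most. Time passes only in rows, so rows that repeat a pose let the fingers close. It gives the time, the measured TCP pose, the force, the opening and the grip force at its end, in the units of the state.
- bot.get_obs(): the state, without advancing time (a new reading comes with each control period).
- viewer.capture(name): name is "side" or "top" or "wrist"; returns a dict with "frame" (400x640x3 uint8, red, green, blue), "fov_y" (degrees; the focal length in pixels is half the picture's height over the tangent of half this angle, whatever the lens; pixels are square), "cx", "cy" (the principal point, pixels), "dist_coeffs" ([k1, k2, p1, p2, k3] as OpenCV has them; the pictures are not rectified), "T" (4x4, takes a point from camera to world coordinates). Camera axes: x right, y down, z forward; pixel columns grow to the right and rows downward; lengths in mm; the calibration is good to about 2 mm. A picture is of the moment at which its call begins. There is no depth.
- bot.close_job(): hands the job in; it is judged then, once.
Trained networks look in a picture, given as the dict that the camera call returned (one of the last four; its "shot" number tells which), for a name from the list of things; names that differ only in an ending like _2 or _b are one class to them, and where a whole thing is asked for, a point or a joint stands for the part that bears it (a point fixed in the world has none). Each returns a list of dicts, best first, with "score" (0 to 1); they miss things now and then, are a little off and sometimes report something else, mostly with a low value. They report only what shows in the picture. A call takes as long as a camera call. They do not tell look-alikes from the thing itself.
- viewer.recognise(target, picture): "centre" ([column, row] in pixels, amid what is visible of it).
- viewer.cut_out(target, picture): "pixels" (400x640 bool, what is visible of it) and "centre" ([column, row] in pixels, amid what is visible of it).
The state is a dict: "time": time; "joint_positions": joint angles; "dq": joint speeds; "tau": joint torques, N m; "tool_pos": TCP position; "tcp_rot": TCP orientation; "contact_force": force on the tool from outside, world axes, zero at the start; "moment": the same for the moment, N m; "grip_width": finger opening in mm; "finger_force": force on a finger pad.
Only numpy, scipy, OpenCV 4.12 (cv2) and the standard library are available. Lean on these libraries where they do the work, as an engineer would, in place of code of your own. Each camera call takes 0.05 s, during which the arm holds its last target. There are 200 camera calls.

### The job

One of the three small painted panels has been put down on its face, with its bare wooden back and the green tape showing. Pick it up, turn it over and stand it in the middle of the little easel's ledge, leaning back with the picture looking out to the front and the taped end up, without dropping it. Leave the two face-up panels where they lie.

Things in the scene. Friction and masses are not known exactly. Their poses are not given: they have to be found in the camera images.
- panel_center (a point): Centre of the loose panel lying face down, 84 (x) x 52 (y) x 14 (z) mm, 60 g: bare wood back up, two dark battens, green tape at one end. z: out of the back. x: from the taped top end (roughly towards the robot) to the bottom end. On a fixed padded block 40 high, 60 (x) x 34 (y) mm, overhanging its long sides by 9. Held at 45 degrees from over the taped end, a half turn of the wrist stands it taped end up.
- easel_seat (a point): Middle of the fixed wooden easel's ledge, on its top, 49 mm above the table. x: level, out of the front (roughly away from robot); y: along the ledge. Ledge 110 (y) x 28 mm, lip 8 mm high in front; ledge and back slope 17 degrees backward: a panel set upright tips back when let go. Back: a mast 18 mm wide, 64 high, its foot 13 mm behind this point, with a thin rod behind; fingers pass either side.
- portrait_center (a point): Centre of a bystander panel lying face up on its own padded block: same size, block and axes as the other (top end of the picture at -x), but z out of the picture. Gold border, portrait with a brown hat on grey. Leave it alone.
- still_life_center (a point): Centre of the other bystander panel lying face up on its own padded block: same size, block and axes, z out of the picture. Gold border, fruit on dark red. Leave it alone.
Mind the look-alikes: they are no part of the job. Leave any blue or purple look-alike of the part that bears panel_center alone. Of the things that look like the part that bears easel_seat, the largest one is meant.

How it is judged (in metres and radians):
At the end, for the whole second after the job is handed in: The panel leans still and released on the ledge, taped end up within 35 degrees of upright, picture outward and tilted up at least 7 degrees, square within 15 degrees; its centre within 20 mm of the middle sideways, 25 to 50 mm above and 40 mm behind to 12 mm before the ledge point (y of panel_center in the frame of easel_seat between -0.02 and 0.02 m and x of panel_center in the frame of easel_seat between -0.04 and 0.012 m and z of panel_center in the frame of easel_seat between 0.025 and 0.05 m and angle between panel_center's own x axis and vertical above 2.53 rad and angle between panel_center's own z axis and vertical above 1.7 rad and angle between the y axis of panel_center and the y axis of easel_seat, either way round below 0.26 rad and contact force between panel and easel above 0.1 N and linear speed of panel below 0.02 m/s); the robot touches nothing.
It fails at once if a face-up panel is moved by more than 20 mm (distance of any of portrait_center, still_life_center from where it was at the start of the episode above 0.02 m).
It fails at once if the panel is dropped or thrown (moves faster than 0.6 m/s out of the fingers) (linear speed of panel above 0.6 m/s and contact force between panel and the fingers below 0.05 N).
It also fails if it takes over 45 s, if anything falls off the work surface, if the arm or the gripper's body presses on something with over 40 N, if the wrist force passes 120 N, or if a joint passes its speed limit or range.

## Working session

There is one attempt and no reset: what is moved stays moved. The work goes in short steps, Python scripts to look and compute and a shell command to move; the robot and the scene stay as the last step left them, time stands still between calls to the robot, and variables do not carry over. Pictures are saved under pics/ and viewed, at most 10 in all, crops included, and the job is handed in when it is done.

```bash
mkdir -p pics
cat > h.py <<'E'
import numpy as np, cv2
from plant import bot, viewer
from scipy.spatial.transform import Rotation as R
def K(p):
    f=200/np.tan(np.radians(p["fov_y"])/2); return np.array([[f,0,p["cx"]],[0,f,p["cy"]],[0,0,1.]])
def toz(p,uv,z):
    uv=np.array(uv,float).reshape(-1,1,2)
    n=cv2.undistortPoints(uv,K(p),np.array(p["dist_coeffs"],float))[:,0]
    T=np.array(p["T"]); d=np.c_[n,np.ones(len(n))]@T[:3,:3].T; o=T[:3,3]
    return o+d*((z-o[2])/d[:,2])[:,None]
def proj(p,X):
    T=np.linalg.inv(np.array(p["T"])); X=np.array(X,float).reshape(-1,3)
    return cv2.projectPoints(X,cv2.Rodrigues(T[:3,:3])[0],T[:3,3],K(p),np.array(p["dist_coeffs"],float))[0][:,0]
def save(p,n): cv2.imwrite("pics/"+n,p["frame"][:,:,::-1])
E
python3 - <<'E'
from h import *
ps={}
for c in ["top","side"]:
    p=viewer.capture(c); save(p,c+"0.png")
    print(c,np.round(np.array(p["T"]),2).tolist(),p["fov_y"])
    for t,z in [("panel_center",54),("easel_seat",49),("portrait_center",54),("still_life_center",54)]:
        for r in viewer.cut_out(t,p):
            q=toz(p,[r["centre"]],z)[0]
            m=r["pixels"].astype(np.uint8); cs=max(cv2.findContours(m,0,1)[0],key=cv2.contourArea)
            b=cv2.boxPoints(cv2.minAreaRect(cs))
            print(t,round(r["score"],2),np.round(r["centre"]),np.round(q),m.sum(),np.round(toz(p,b,z)[:,:2]).tolist())
s=bot.get_obs();print(s["tool_pos"],s["tcp_rot"],s["time"])
E
```

```text
top [[0.0, -0.99, 0.16, 411.87], [-1.0, -0.0, -0.0, 64.63], [0.0, -0.16, -0.99, 1277.22], [0.0, 0.0, 0.0, 1.0]] 42.08545596113849
panel_center 0.85 [183. 254.] [494. 400.  54.] 838 [[521.0, 437.0], [521.0, 352.0], [467.0, 350.0], [467.0, 434.0]]
panel_center 0.63 [220. 210.] [598. 317.  54.] 803 [[635.0, 345.0], [641.0, 290.0], [556.0, 279.0], [550.0, 333.0]]
panel_center 0.62 [252. 264.] [471. 238.  54.] 770 [[495.0, 279.0], [496.0, 196.0], [447.0, 195.0], [447.0, 277.0]]
easel_seat 0.86 [444. 225.] [ 563. -215.   49.] 2274 [[573.0, -133.0], [651.0, -229.0], [564.0, -296.0], [488.0, -200.0]]
easel_seat 0.81 [373. 260.] [480. -45.  49.] 1062 [[486.0, 5.0], [534.0, -59.0], [473.0, -104.0], [426.0, -40.0]]
easel_seat 0.68 [471. 155.] [ 735. -288.   49.] 1075 [[734.0, -230.0], [798.0, -298.0], [742.0, -346.0], [679.0, -278.0]]
easel_seat 0.45 [284. 200.] [622. 165.  49.] 782 [[584.0, 192.0], [672.0, 188.0], [669.0, 135.0], [581.0, 139.0]]
portrait_center 0.59 [286. 201.] [619. 162.  54.] 781 [[668.0, 190.0], [668.0, 135.0], [583.0, 134.0], [583.0, 189.0]]
still_life_center 0.72 [352. 19
[... 549 characters left out ...]
, [548.0, 342.0]]
easel_seat 0.77 [371. 205.] [476. -28.  49.] 609 [[537.0, -46.0], [472.0, -96.0], [433.0, 3.0], [495.0, 49.0]]
easel_seat 0.62 [349. 167.] [ 571. -178.   49.] 1177 [[663.0, -217.0], [572.0, -322.0], [490.0, -158.0], [576.0, -67.0]]
portrait_center 0.77 [304. 244.] [625. 167.  54.] 598 [[664.0, 200.0], [672.0, 134.0], [581.0, 136.0], [576.0, 202.0]]
portrait_center 0.52 [297. 295.] [599. 321.  54.] 741 [[630.0, 353.0], [644.0, 294.0], [557.0, 283.0], [547.0, 342.0]]
still_life_center 0.98 [317. 206.] [625.  21.  54.] 458 [[683.0, -4.0], [600.0, -25.0], [585.0, 38.0], [665.0, 58.0]]
[ 217.33444415 -477.91473603  226.71928119] [3.14154653e+00 1.84231878e-05 4.26795095e-01] 0.5
```

View pics/top0.png

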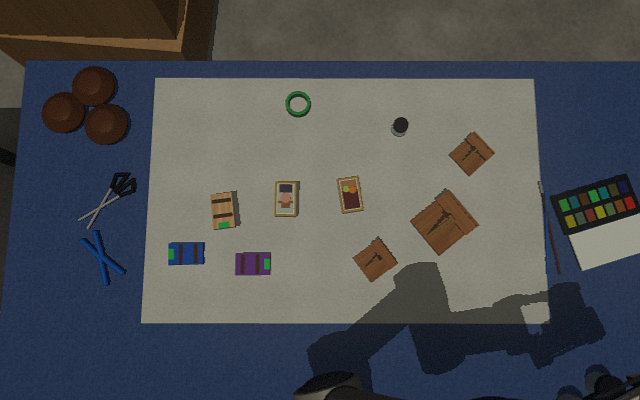

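View pics/side0.png

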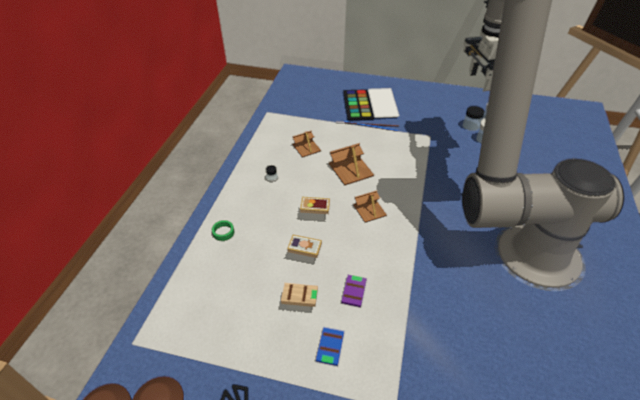

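Run:
```python
import cv2,numpy as np
a=cv2.imread("pics/top0.png")[180:265,400:490]; b=cv2.imread("pics/side0.png")[135:195,315:390]
a=cv2.resize(a,(400,380),interpolation=3); b=cv2.resize(b,(400,380),interpolation=3)
cv2.imwrite("pics/e.png",np.hstack([a,b]))
```

```text
(no output)
```

View pics/e.png

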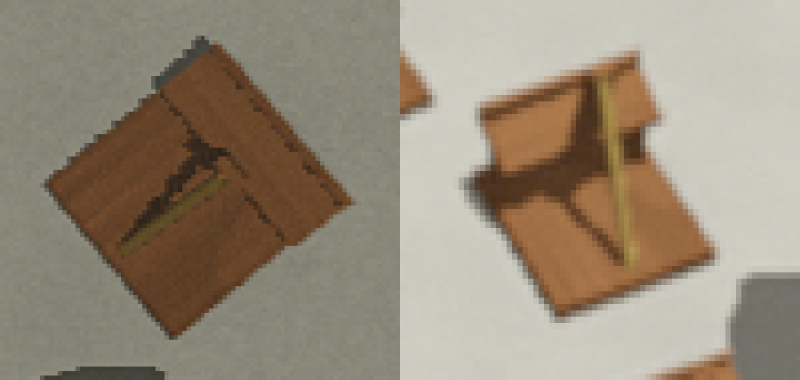

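```bash
cat >> h.py <<'E'
def go(pos,Rt,show=True):
    "shift/turn (scaled) from the measured pose to tcp pos, rotation Rt"
    s=bot.get_obs(); R0=R.from_euler("xyz",s["tcp_rot"])
    d=R0.inv().apply(np.array(pos)-s["tool_pos"])/100; w=(R0.inv()*Rt).as_rotvec()/np.pi
    print("t",np.round(s["time"],2),"shift",np.round(d,3),"turn",np.round(w,3),"deg",round(np.linalg.norm(w)*180)); return d,w
def tool(az,down,sgn):
    "tool z at azimuth az, down below level; tool y = sgn*left"
    z=np.array([np.cos(az)*np.cos(down),np.sin(az)*np.cos(down),-np.sin(down)]); y=sgn*np.array([-np.sin(az),np.cos(az),0])
    return R.from_matrix(np.c_[np.cross(y,z),y,z])
def wrist(Rt,j1,p):
    "j4 j5 j6 for forearm pitch p"
    W=(R.from_euler("ZY",[j1,p]).inv()*Rt*R.from_euler("z",-np.pi/2)).as_euler("ZYZ"); return np.round(W,2)
E
python3 - <<'E'
from h import *
p=viewer.capture("top")
f=toz(p,[[448.4,188.9],[478.8,225.9]],60); b=toz(p,[[434.9,201.3],[465.3,234.8]],45)
print(f.round(),b.round())
d=f[0]-f[1]; print("yaw",np.arctan2(d[1],d[0])-np.pi/2, np.arctan2(*(b[0]-b[1])[1::-1])-np.pi/2,"mid",(f.mean(0)+b.mean(0))/2)
s=bot.get_obs();print("chk",wrist(R.from_euler("xyz",s["tcp_rot"]),-1.29,1.866))
for sg in (1,-1):
    print(sg,"grasp",wrist(tool(.134,np.pi/4,sg),.49,1.8),"place",wrist(tool(-.8,np.pi/4,-sg),-.36,1.8))
    go([480,240,200],tool(.134,np.pi/4,sg))
E
```

```text
[[ 649. -227.   60.]
 [ 560. -295.   60.]] [[ 621. -197.   45.]
 [ 540. -266.   45.]]
yaw -0.9134876622581705 -0.8580622749994559 mid [ 592.48698296 -246.0789038    52.5       ]
chk [ 0.    1.28 -0.15]
1 grasp [-0.43  0.63 -0.96] place [-0.51  0.67  2.3 ]
t 0.55 shift [ 5.363 -5.448  0.267] turn [-0.349 -0.051 -0.843] deg 165
-1 grasp [-0.43  0.63  2.18] place [-0.51  0.67 -0.84]
t 0.55 shift [ 5.363 -5.448  0.267] turn [-0.037  0.248  0.088] deg 48
```

```bash
H="python3 -m handwheel"
$H '.98 -.7 0 0 0 0 1;.98 -.7 0 0 0 0 1;.98 -.7 0 0 0 0 1;.98 -.7 0 0 0 0 1;.98 -.7 0 0 0 0 1'
$H '.98 -.7 0 0 0 0 1;.98 -.7 0 0 0 0 1;.98 -.7 0 0 0 0 1;.98 -.7 0 0 0 0 1;.98 -.7 0 0 0 0 1'
$H '.98 -.7 0 0 0 0 1;.98 -.7 0 0 0 0 1;.98 -.7 0 0 0 0 1;.98 -.7 0 0 0 0 1;.98 -.7 0 0 0 0 1'
$H '.6 -.84 0 0 0 0 1;.6 -.84 0 0 0 0 1;.6 -.84 0 0 0 0 1;.6 -.84 0 0 0 0 1;.6 -.84 0 0 0 0 1'
$H '.6 -.84 0 0 0 0 1;.6 -.84 0 0 0 0 1;.6 -.84 0 0 0 0 1;.6 -.84 0 0 0 0 1;.6 -.84 0 0 0 0 1'
$H '.6 -.84 0 0 0 0 1;.6 -.84 0 0 0 0 1;.6 -.84 0 0 0 0 1;.6 -.84 0 0 0 0 1;.6 -.84 0 0 0 0 1'
python3 - <<'E'
from h import *
s=bot.get_obs(); print(s["joint_positions"],s["tool_pos"])
p=viewer.capture("wrist"); save(p,"w1.png")
T=np.array(p["T"]);print(T.round(2).tolist())
for r in viewer.cut_out("panel_center",p):
    m=r["pixels"].astype(np.uint8); cs=max(cv2.findContours(m,0,1)[0],key=cv2.contourArea); b=cv2.boxPoints(cv2.minAreaRect(cs))
    print(r["score"],r["centre"],toz(p,[r["centre"]],54)[0].round(),toz(p,b,54)[:,:2].round().tolist())
go([500,300,150],tool(.134,np.pi/4,-1))
E
```

```text
time: 0.97
tool_pos: [278.5, -372.4, 227.2]
tcp_rot: [3.141, 0.0, 0.43]
contact_force: [-0.4, 0.3, 0.1]
grip_width: 91.6
finger_force: 0.0
time: 1.38
tool_pos: [338.4, -269.1, 226.9]
tcp_rot: [3.141, 0.0, 0.429]
contact_force: [0.7, -0.4, -0.0]
grip_width: 91.4
finger_force: 0.0
time: 1.8
tool_pos: [398.7, -165.4, 226.7]
tcp_rot: [3.141, 0.0, 0.429]
contact_force: [-0.1, -0.8, 0.3]
grip_width: 91.6
finger_force: 0.0
time: 2.22
tool_pos: [418.1, -65.2, 226.7]
tcp_rot: [3.141, 0.0, 0.427]
contact_force: [0.2, -0.4, -0.1]
grip_width: 91.8
finger_force: 0.0
time: 2.63
tool_pos: [438.2, 36.1, 226.5]
tcp_rot: [3.141, 0.001, 0.426]
contact_force: [0.2, 0.2, -0.5]
grip_width: 91.8
finger_force: 0.0
time: 3.05
tool_pos: [458.1, 137.3, 226.4]
tcp_rot: [3.141, 0.001, 0.426]
contact_force: [0.2, 0.3, 0.2]
grip_width: 91.9
finger_force: 0.0
[ 1.31464025e-01  2.57172439e-01  1.64645719e+00 -1.11433811e-03
  1.23850336e+00  1.27630976e+00] [458.1085605  137.30117542 226.40000766]
[[0.41, -0.88, -0.24, 522.3], [-0.91, -0.4, -0.11, 167.32], [0.0, 0.27, -0.96, 383.49], [0.0, 0.0, 0.0, 1.0]]
0.92 [205.4, 9.9] [567. 305.  54.] [[563.0, 338.0], [586.0, 282.0], [559.0, 271.0], [534.0, 328.0]]
0.78 [236.1, 128.3] [474. 237.  54.] [[452.0, 276.0], [499.0, 273.0], [501.0, 197.0], [453.0, 197.0]]
0.62 [113.8, 46.6] [499. 379.  54.] [[473.0, 426.0], [521.0, 418.0], [523.0, 333.0], [475.0, 338.0]]
t 3.15 shift [ 1.058 -1.314  0.763] turn [-0.036  0.248  0.088] deg 48
```

```bash
H="python3 -m handwheel"
$H '.66 -.9 -.1 -.036 .248 .088 1;.66 -.9 -.1 -.036 .248 .088 1;.66 -.9 -.1 -.036 .248 .088 1;.66 -.9 -.1 -.036 .248 .088 1;.66 -.9 -.1 -.036 .248 .088 1;.66 -.9 -.1 -.036 .248 .088 1;.66 -.9 -.1 -.036 .248 .088 1;.66 -.9 -.1 -.036 .248 .088 1'
python3 - <<'E'
from h import *
s=bot.get_obs(); print(s["joint_positions"],s["tool_pos"])
p=viewer.capture("wrist"); save(p,"w2.png")
for r in viewer.cut_out("panel_center",p):
    m=r["pixels"].astype(np.uint8); cs=max(cv2.findContours(m,0,1)[0],key=cv2.contourArea); b=cv2.boxPoints(cv2.minAreaRect(cs))
    print(r["score"],r["centre"],toz(p,[r["centre"]],54)[0].round(),toz(p,b,54)[:,:2].round().tolist())
E
```

```text
time: 3.82
tool_pos: [483.4, 240.1, 237.2]
tcp_rot: [3.113, -0.742, 0.153]
contact_force: [0.8, 0.1, 1.0]
grip_width: 91.4
finger_force: 0.0
[ 0.45377201  0.10311803  2.07538798 -0.75710769  0.3381857   2.52530464] [483.39529148 240.1192177  237.18586981]
0.92 [267.3, 205.0] [587. 312.  54.] [[545.0, 332.0], [634.0, 351.0], [640.0, 293.0], [551.0, 280.0]]
0.56 [299.0, 310.7] [470. 253.  54.] [[487.0, 287.0], [498.0, 209.0], [465.0, 206.0], [454.0, 280.0]]
```

View pics/w2.png

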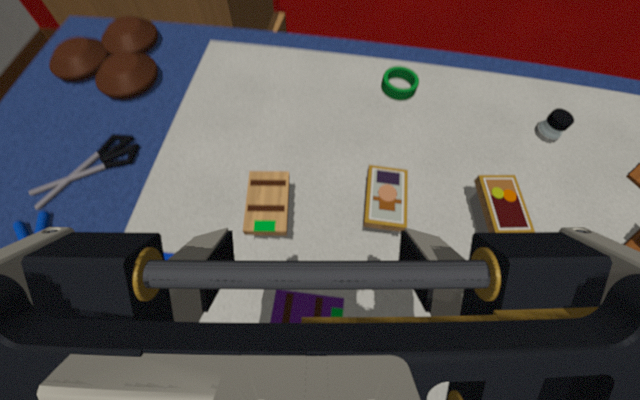

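Run:
```python
from h import *
im=cv2.imread("pics/w2.png")[155:250,230:310]; cv2.imwrite("pics/w2c.png",cv2.resize(im,(640,760)[:2],fx=1,interpolation=3)[:600] if 0 else cv2.resize(im,(500,594),interpolation=3))
```

```text
(no output)
```

View pics/w2c.png

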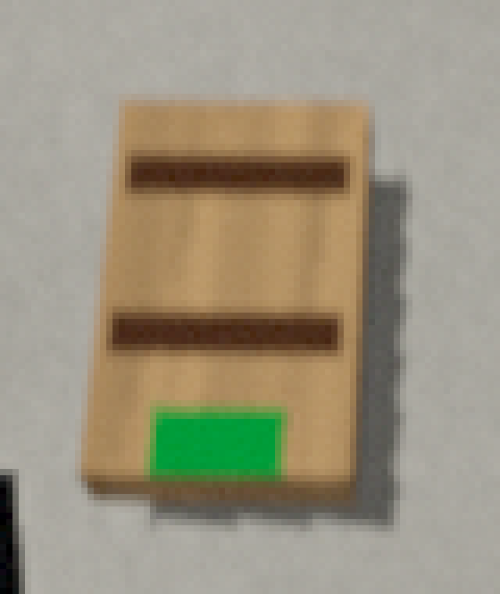

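Run:
```python
from h import *
p=viewer.capture("wrist")
c=toz(p,[[249.5,171.3],[289.2,171.6],[286.8,231.8],[243.1,231.5]],54); print(c.round(1))
m=c.mean(0); d=(c[0]+c[1]-c[2]-c[3]); az=np.arctan2(d[1],d[0]); print(m,az,np.linalg.norm(d)/2)
Rt=tool(az,np.pi/4,-1); g=np.array([m[0],m[1],47]); zt=Rt.as_matrix()[:,2]
go(g+zt*(19-100),Rt); go(g+zt*19,Rt)
```

```text
[[630.1 343.7  54. ]
 [637.2 292.4  54. ]
 [554.5 280.9  54. ]
 [547.4 332.1  54. ]]
[592.30098489 312.26082912  54.        ] 0.1391900130083038 83.51804343718048
t 3.97 shift [-0.438 -0.593  1.376] turn [0.006 0.015 0.004] deg 3
t 3.97 shift [-0.391 -0.612  2.375] turn [0.006 0.015 0.004] deg 3
```

```bash
H="python3 -m handwheel"
$H '-.44 -.6 .6 .006 .015 .004 1;-.44 -.6 .6 .006 .015 .004 1;-.44 -.6 .95 .006 .015 .004 1;-.44 -.6 .95 .006 .015 .004 1;-.44 -.6 .95 .006 .015 .004 1;-.44 -.6 .95 .006 .015 .004 1'
python3 - <<'E'
from h import *
print(bot.get_obs()["joint_positions"])
Rt=tool(.139,np.pi/4,-1); g=np.array([592.3,312.3,47]); zt=Rt.as_matrix()[:,2]
go(g+zt*19,Rt)
E
```

```text
time: 4.47
tool_pos: [442.3, 379.5, 194.0]
tcp_rot: [-3.11, -0.717, 0.057]
contact_force: [-0.6, -1.3, -0.1]
grip_width: 92.0
finger_force: 0.0
[ 0.81117334  0.30468973  1.93615524 -0.99121581  0.53527309  3.09803393]
t 4.47 shift [0.145 0.817 2.232] turn [ 0.008  0.021 -0.019] deg 5
```

```bash
cat >> h.py <<'E'
from scipy.optimize import least_squares
D=[([-1.29,.342,1.524,0,1.275,-.146],[217.353,-477.915,226.741]),
([.131464,.257172,1.646457,-.001114,1.238503,1.276310],[458.11,137.30,226.40]),
([.453772,.103118,2.075388,-.757108,.338186,2.525305],[483.395,240.119,237.186]),
([.811173,.304690,1.936155,-.991216,.535273,3.098034],[442.3,379.5,194.0])]
def fk(q,P):
    a,h,L1,L2,e,d=P; E=lambda s,v:R.from_euler(s,v)
    A=E("Z",q[0]);B=A*E("Y",q[1]);C=A*E("Y",q[1]+q[2]);T=C*E("ZYZ",q[3:])*E("z",np.pi/2)
    return A.apply([a,0,h])+B.apply([0,0,L1])+C.apply([e,0,L2])+T.apply([0,0,d]),T
E
python3 - <<'E'
from h import *
f=least_squares(lambda P:np.concatenate([fk(q,P)[0]-x for q,x in D]),[0,300,400,400,0,200])
print(f.x.round(1),f.fun.round(1))
q=bot.get_obs();print(q["tool_pos"],q["tcp_rot"],fk(q["joint_positions"],f.x)[1].as_euler("xyz"))
E
```

```text
[ 265.6  -71.1  324.7   96.7 -141.2  115.7] [-76.5 -10.4  -0.8  23.4 -73.8   2.6   7.  -30.3  -9.9  -4.   10.3   8.1]
[442.28730745 379.51320729 194.04520241] [-3.10994189 -0.71743529  0.05716671] [-3.10994189 -0.71743529  0.05716671]
```

```bash
sed -i 's/a,h,L1,L2,e,d=P;/a,h,L1,L2,e,d,s=P;/; s/A.apply(\[a,0,h\])/A.apply([a,s,h])/' h.py
python3 - <<'E'
from h import *
f=least_squares(lambda P:np.concatenate([fk(q,P)[0]-x for q,x in D]),[0,300,400,400,0,200,76])
print(f.x.round(1),f.fun.round(1))
E
```

```text
[  0.  222.8 505.9 379.5  46.3 318.1  76.4] [ 0.  -0.1  0.  -0.1 -0.  -0.   0.   0.  -0.  -0.   0.   0. ]
```

```bash
cat >> h.py <<'E'
P=[0,222.8,505.9,379.5,46.3,318.1,76.4]
lo=np.array([-2.53,-.77,.04,-1,.28,-3.11])+.02; hi=np.array([2.53,2.02,2.7,4.14,2.66,3.11])-.02
def ik(pos,Rt,seed):
    def F(q):
        x,T=fk(q,P); return np.r_[(x-pos)/100,(Rt.inv()*T).as_rotvec()]
    best=None
    for k in range(8):
        s=np.clip(seed+(np.random.RandomState(k).randn(6)*.4 if k else 0),lo+.01,hi-.01)
        f=least_squares(F,s,bounds=(lo,hi))
        if best is None or f.cost<best.cost-1e-6: best=f
    return best.x,best.cost
E
python3 - <<'E'
from h import *
for dn in (45,50):
  for sg in (1,-1):
    Rt=tool(.139,np.radians(dn),sg); g=np.array([592.3,312.3,47]); zt=Rt.as_matrix()[:,2]
    for o in (0,60,100):
        q,c=ik(g+zt*(19-o),Rt,[.4,.5,1.4,-.4,.6,-.96 if sg>0 else 2.18]); print(dn,sg,"grasp",o,q.round(2),round(c,5))
    q,c=ik(g+zt*19+[0,0,100],Rt,[.4,.5,1.4,-.4,.6,-.96 if sg>0 else 2.18]); print("lift",q.round(2),round(c,5))
    Rp=tool(-.885,np.radians(dn),-sg); z2=Rp.as_matrix()[:,2]
    for h in (92,132,192):
        q,c=ik(np.array([592,-246,h])+z2*19,Rp,[-.4,.5,1.4,-.5,.6,2.3 if sg>0 else -.84]); print("place",h,q.round(2),round(c,5))
E
```

```text
Traceback (most recent call last):
  File "h.py", line 43, in ik
    s=np.clip(seed+(np.random.RandomState(k).randn(6)*.4 if k else 0),lo+.01,hi-.01)
              ~~~~^^~~~~~~~~~~~~~~~~~~~~~~~~~~~~~~~~~~~~~~~~~~~~~~~~~
TypeError: can only concatenate list (not "int") to list
```

```bash
sed -i 's/np.clip(seed+/np.clip(np.array(seed)+/' h.py
python3 - <<'E'
from h import *
for dn in (45,50):
  for sg in (1,-1):
    Rt=tool(.139,np.radians(dn),sg); g=np.array([592.3,312.3,47]); zt=Rt.as_matrix()[:,2]
    for o in (0,60,100):
        q,c=ik(g+zt*(19-o),Rt,[.4,.5,1.4,-.4,.6,-.96 if sg>0 else 2.18]); print(dn,sg,"grasp",o,q.round(2),round(c,5))
    q,c=ik(g+zt*19+[0,0,100],Rt,[.4,.5,1.4,-.4,.6,-.96 if sg>0 else 2.18]); print("lift",q.round(2),round(c,5))
    Rp=tool(-.885,np.radians(dn),-sg); z2=Rp.as_matrix()[:,2]
    for h in (92,132,192):
        q,c=ik(np.array([592,-246,h])+z2*19,Rp,[-.4,.5,1.4,-.5,.6,2.3 if sg>0 else -.84]); print("place",h,q.round(2),round(c,5))
E
```

```text
45 1 grasp 0 [ 0.48  0.67  1.76 -0.98  0.3  -0.31] 0.02282
45 1 grasp 60 [ 0.5   0.55  1.87 -0.98  0.3  -0.3 ] 0.0183
45 1 grasp 100 [ 0.52  0.46  1.93 -0.98  0.3  -0.29] 0.01449
lift [ 0.48  0.5   1.81 -0.98  0.3  -0.34] 0.00407
place 92 [-0.39  0.56  1.84 -0.98  0.33  2.94] 0.01515
place 132 [-0.38  0.5   1.84 -0.98  0.36  2.93] 0.00804
place 192 [-0.36  0.4   1.84 -0.98  0.41  2.92] 0.00145
45 -1 grasp 0 [ 0.48  0.67  1.76 -0.98  0.3   2.83] 0.02282
45 -1 grasp 60 [ 0.5   0.55  1.87 -0.98  0.3   2.84] 0.0183
45 -1 grasp 100 [ 0.52  0.46  1.93 -0.98  0.3   2.85] 0.01449
lift [ 0.48  0.5   1.81 -0.98  0.3   2.8 ] 0.00407
place 92 [-0.39  0.56  1.84 -0.98  0.33 -0.2 ] 0.01515
place 132 [-0.38  0.5   1.84 -0.98  0.36 -0.21] 0.00804
place 192 [-0.36  0.4   1.84 -0.98  0.41 -0.22] 0.00145
50 1 grasp 0 [ 0.48  0.67  1.77 -0.98  0.3  -0.31] 0.00928
50 1 grasp 60 [ 0.5   0.55  1.86 -0.98  0.3  -0.3 ] 0.00555
50 1 grasp 100 [ 0.52  0.46  1.93 -0.98  0.3  -0.3 ] 0.00303
lift [ 0.48  0.5   1.8  -0.9   0.3  -0.43] 0.00039
place 92 [-0.39  0.56  1.84 -0.98  0.33  2.94] 0.00403
place 132 [-0.38  0.5   1.84 -0.98  0.36  2.94] 0.0009
place 192 [-0.36  0.41  1.81 -0.86  0.43  2.8 ] 0.0
50 -1 grasp 0 [ 0.48  0.67  1.77 -0.98  0.3   2.83] 0.00928
50 -1 grasp 60 [ 0.5   0.55  1.86 -0.98  0.3   2.84] 0.00555
50 -1 grasp 100 [ 0.52  0.46  1.93 -0.98  0.3   2.84] 0.00303
lift [ 0.48  0.5   1.8  -0.9   0.3   2.71] 0.00039
place 92 [-0.39  0.56  1.84 -0.98  0.33 -0.2 ] 0.00403
place 132 [-0.38  0.5   1.84 -0.98  0.36 -0.21] 0.0009
place 192 [-0.36  0.41  1.81 -0.86  0.43 -0.34] 0.0
```

```bash
cat > scan.py <<'E'
from h import *
def best(pos,Rt,n=25):
    out=[];rng=np.random.RandomState(1)
    def F(q):
        x,T=fk(q,P); return np.r_[(x-pos)/100,(Rt.inv()*T).as_rotvec()]
    for k in range(n):
        s=np.r_[np.arctan2(pos[1],pos[0])+rng.randn()*.3,rng.uniform(0,1.2),rng.uniform(.5,2.5),rng.uniform(-1,4.1),rng.uniform(.3,2),rng.uniform(-3,3)]
        f=least_squares(F,np.clip(s,lo+.01,hi-.01),bounds=(lo,hi),max_nfev=60)
        if not any(np.abs(f.x-o[1]).max()<.1 for o in out): out.append((f.cost,f.x))
    return sorted(out,key=lambda o:o[0])[:3]
if __name__=="__main__":
    for az,c in ((.139,[592.3,312.3,47]),(-.885,[592,-246,90])):
        for dn in (15,25,35,45,55,65):
            for sg in (1,-1):
                Rt=tool(az,np.radians(dn),sg); zt=Rt.as_matrix()[:,2]
                print(az,dn,sg,[(round(o[0],4),o[1].round(2).tolist()) for o in best(np.array(c)+zt*19,Rt) if o[0]<.03])
E
python3 scan.py
```

```text
0.139 15 1 [(np.float64(0.0), [0.54, 0.98, 2.09, 3.55, 1.24, 1.54])]
0.139 15 -1 [(np.float64(0.0), [0.54, 0.98, 2.09, 3.55, 1.24, -1.6])]
0.139 25 1 [(np.float64(0.0), [0.52, 0.86, 2.07, 3.58, 0.94, 1.47])]
0.139 25 -1 [(np.float64(0.0), [0.52, 0.86, 2.07, 3.58, 0.94, -1.67])]
0.139 35 1 [(np.float64(0.0), [0.5, 0.76, 2.02, 3.66, 0.63, 1.35])]
0.139 35 -1 [(np.float64(0.0), [0.5, 0.76, 2.02, 3.66, 0.63, -1.79])]
0.139 45 1 [(np.float64(0.0), [0.48, 0.69, 1.93, 3.93, 0.34, 1.06]), (np.float64(0.0228), [0.48, 0.67, 1.76, -0.98, 0.3, -0.31])]
0.139 45 -1 [(np.float64(0.0), [0.48, 0.69, 1.93, 3.93, 0.34, -2.09]), (np.float64(0.0228), [0.48, 0.67, 1.76, -0.98, 0.3, 2.83])]
0.139 55 1 [(np.float64(0.0028), [0.48, 0.67, 1.77, -0.98, 0.3, -0.31]), (np.float64(0.0094), [0.48, 0.69, 1.91, 4.12, 0.3, 0.87])]
0.139 55 -1 [(np.float64(0.0028), [0.48, 0.67, 1.77, -0.98, 0.3, 2.83]), (np.float64(0.0094), [0.48, 0.69, 1.91, 4.12, 0.3, -2.27])]
0.139 65 1 [(np.float64(0.0), [0.42, 0.67, 1.69, -0.33, 0.38, -1.0])]
0.139 65 -1 [(np.float64(0.0), [0.42, 0.67, 1.69, -0.33, 0.38, 2.14])]
-0.885 15 1 [(np
[... 452 characters left out ...]
 0.6, 2.0, 4.12, 0.39, 0.99]), (np.float64(0.0156), [-0.39, 0.56, 1.83, -0.98, 0.33, -0.2])]
-0.885 45 -1 [(np.float64(0.0021), [-0.37, 0.6, 2.0, 4.12, 0.39, -2.15]), (np.float64(0.0156), [-0.39, 0.56, 1.83, -0.98, 0.33, 2.94])]
-0.885 55 1 [(np.float64(0.0), [-0.39, 0.57, 1.84, -0.98, 0.33, -0.2]), (np.float64(0.0162), [-0.4, 0.58, 1.99, 4.12, 0.3, 0.97])]
-0.885 55 -1 [(np.float64(0.0), [-0.39, 0.57, 1.84, -0.98, 0.33, 2.95]), (np.float64(0.0162), [-0.4, 0.58, 1.99, 4.12, 0.3, -2.17]), (np.float64(0.0265), [-0.34, 0.59, 1.8, -0.98, 0.44, -3.09])]
-0.885 65 1 [(np.float64(0.0), [-0.43, 0.57, 1.72, -0.41, 0.48, -0.78])]
-0.885 65 -1 [(np.float64(0.0), [-0.43, 0.57, 1.72, -0.41, 0.48, 2.36])]
```

```bash
cat > plan.py <<'E'
from scan import *
a=np.radians(44); az=.139
Rg=tool(az,a,-1); zt=Rg.as_matrix()[:,2]
G=np.array([592.3+10*np.cos(az),312.3+10*np.sin(az),47])+zt*(19-5)
E
python3 - <<'E'
from plan import *
sd=[.48,.69,1.93,3.93,.34,-2.09]
f=lambda n,pos,Rt,s: print(n,*[ (round(float(c),4),q.round(3).tolist()) for q,c in [ik(pos,Rt,s)]])
f("G",G,Rg,sd)
for o in (50,100,140): f(o,G-zt*o,Rg,sd)
for o in (40,100): f("lift%d"%o,G+[0,0,o],Rg,sd)
for b in (36,40):
    Rp=tool(-.885,np.radians(b),1); z2=Rp.as_matrix()[:,2]
    for h in (82,110,140,200): f("place%d %d"%(b,h),np.array([589,-242,h])+z2*14,Rp,[-.3,.66,2.03,4.03,.62,1.14])
p=viewer.capture("top"); print(toz(p,[[427,235.5]],15),toz(p,[[450.6,219.8]],105))
E
```

```text
G (0.0, [0.473, 0.697, 1.927, 3.906, 0.348, -2.068])
50 (0.0, [0.5, 0.595, 2.002, 4.008, 0.34, -2.151])
100 (0.0, [0.528, 0.49, 2.071, 4.12, 0.331, -2.247])
140 (0.0006, [0.544, 0.403, 2.134, 4.12, 0.326, -2.243])
lift40 (0.0, [0.477, 0.619, 1.917, 4.112, 0.3, -2.282])
lift100 (0.0032, [0.477, 0.52, 1.938, 4.12, 0.3, -2.308])
place36 82 (0.0, [-0.295, 0.657, 2.042, 4.044, 0.611, 1.142])
place36 110 (0.0, [-0.296, 0.594, 2.036, 4.12, 0.57, 1.048])
place36 140 (0.0005, [-0.308, 0.532, 2.044, 4.12, 0.536, 1.017])
place36 200 (0.0048, [-0.334, 0.412, 2.052, 4.12, 0.467, 0.957])
place40 82 (0.0001, [-0.316, 0.628, 2.021, 4.12, 0.513, 1.044])
place40 110 (0.0008, [-0.327, 0.57, 2.031, 4.12, 0.483, 1.018])
place40 140 (0.0025, [-0.339, 0.509, 2.039, 4.12, 0.451, 0.99])
place40 200 (0.0097, [-0.365, 0.392, 2.046, 4.12, 0.384, 0.938])
[[ 541.57942232 -180.91785682   15.        ]] [[ 568.27463172 -218.16384829  105.        ]]
```

```bash
cat >> plan.py <<'E'
A=np.array([.811,.305,1.936,-.991,.535,3.098]); B=np.array([.50,.55,2.03,4.0,.34,-2.16])
# keep TCP well up in the middle: forearm up, then down
W=[]
for u in np.linspace(.1,1,10):
    q=A+(B-A)*u; k=np.sin(np.pi*u); q[1]-=.35*k; q[4]+=.35*k; q[0]-=.15*k; W.append(q)
def rel(p0,R0,p1,R1): return np.round(np.r_[R0.inv().apply(p1-p0)/100,(R0.inv()*R1).as_rotvec()/np.pi],3)
E
python3 - <<'E'
from plan import *
s=bot.get_obs(); p0,R0=np.array(s["tool_pos"]),R.from_euler("xyz",s["tcp_rot"])
for i,q in enumerate(W):
    x,T=fk(q,P); print(i,x.round(),"z",T.as_matrix()[:,2].round(2),q.round(2),*rel(p0,R0,x,T))
    if i%2: p0,R0=x,T
E
```

```text
0 [395. 340. 185.] z [ 0.47  0.05 -0.88] [ 0.73  0.22  1.95 -0.49  0.62  2.57] -0.445 0.353 -0.267 -0.002 -0.072 -0.005
1 [334. 358. 190.] z [ 0.26  0.21 -0.94] [0.66 0.15 1.95 0.01 0.7  2.05] -0.855 0.128 -0.697 0.057 -0.137 -0.015
2 [291. 418. 230.] z [ 0.11  0.48 -0.87] [0.6  0.1  1.96 0.51 0.76 1.52] -0.205 -0.728 -0.36 0.099 -0.021 -0.031
3 [287. 486. 304.] z [ 0.08  0.75 -0.66] [0.54 0.07 1.97 1.01 0.79 0.99] 0.071 -1.505 -0.927 0.206 0.019 -0.063
4 [329. 527. 389.] z [ 0.18  0.91 -0.37] [0.51 0.08 1.98 1.5  0.79 0.47] 0.845 -0.567 -0.222 0.067 0.088 -0.044
5 [412. 524. 448.] z [ 0.4   0.91 -0.13] [ 0.48  0.12  1.99  2.    0.75 -0.06] 1.799 -0.508 -0.57 0.069 0.196 -0.071
6 [510. 480. 446.] z [ 0.65  0.76 -0.04] [ 0.47  0.19  2.    2.5   0.68 -0.58] 0.595 0.892 -0.003 -0.067 0.073 -0.032
7 [586. 414. 369.] z [ 0.84  0.52 -0.15] [ 0.47  0.3   2.01  3.    0.58 -1.11] 0.49 2.145 -0.196 -0.172 0.082 -0.051
8 [608. 350. 236.] z [ 0.87  0.28 -0.41] [ 0.48  0.42  2.02  3.5   0.47 -1.63] -1.014 1.088 0.056 -0.094 -0.061 -0.031
9 [569. 306.  91.] z [ 0.72  0.11 -0.68] [ 0.5   0.55  2.03  4.    0.34 -2.16] -2.382 1.772 -0.282 -0.148 -0.163 -0.054
```

```bash
cat > nxt.py <<'E'
import sys
from plan import *
s=bot.get_obs(); p0,R0=np.array(s["tool_pos"]),R.from_euler("xyz",s["tcp_rot"])
print("q",np.round(s["joint_positions"],2),"t",s["time"])
for i in range(int(sys.argv[1]),10):
    x,T=fk(W[i],P); print(i,*rel(p0,R0,x,T)); p0,R0=x,T
E
python3 -m handwheel '-.445 .353 -.267 -.002 -.072 -.005 1;-.445 .353 -.267 -.002 -.072 -.005 1;-.445 .353 -.267 -.002 -.072 -.005 1;-.445 .353 -.267 -.002 -.072 -.005 1;-.445 .353 -.267 -.002 -.072 -.005 1;-.445 .353 -.267 -.002 -.072 -.005 1'
python3 nxt.py 0
```

```text
time: 5.02
tool_pos: [395.1, 338.9, 184.9]
tcp_rot: [-3.128, -0.496, 0.077]
contact_force: [-0.8, -0.2, -0.7]
grip_width: 91.9
finger_force: 0.0
q [ 0.73  0.22  1.95 -0.5   0.62  2.58] t 5.0167
0 -0.005 -0.015 0.001 0.001 -0.002 -0.001
1 -0.493 -0.23 -0.327 0.057 -0.064 -0.017
2 -0.205 -0.728 -0.36 0.099 -0.021 -0.031
3 0.328 -0.888 -0.325 0.104 0.038 -0.041
4 0.845 -0.567 -0.222 0.067 0.088 -0.044
5 1.002 0.147 -0.096 0.0 0.104 -0.039
6 0.595 0.892 -0.003 -0.067 0.073 -0.032
7 -0.215 1.253 0.035 -0.103 0.007 -0.03
8 -1.014 1.088 0.056 -0.094 -0.061 -0.031
9 -1.451 0.576 0.122 -0.053 -0.101 -0.032
```

```bash
H="python3 -m handwheel"
$H '-.49 -.23 -.327 .057 -.064 -.017 1;-.49 -.23 -.327 .057 -.064 -.017 1;-.49 -.23 -.327 .057 -.064 -.017 1;-.49 -.23 -.327 .057 -.064 -.017 1;-.49 -.23 -.327 .057 -.064 -.017 1' | grep tool
$H '-.205 -.728 -.36 .099 -.021 -.031 1;-.205 -.728 -.36 .099 -.021 -.031 1;-.205 -.728 -.36 .099 -.021 -.031 1;-.205 -.728 -.36 .099 -.021 -.031 1;-.205 -.728 -.36 .099 -.021 -.031 1' | grep tool
$H '.328 -.888 -.325 .104 .038 -.041 1;.328 -.888 -.325 .104 .038 -.041 1;.328 -.888 -.325 .104 .038 -.041 1;.328 -.888 -.325 .104 .038 -.041 1;.328 -.888 -.325 .104 .038 -.041 1' | grep tool
python3 nxt.py 3
```

```text
tool_pos: [334.7, 356.6, 190.1]
tool_pos: [290.5, 416.0, 227.9]
tool_pos: [285.5, 484.5, 301.1]
q [0.55 0.07 1.98 1.   0.78 1.  ] t 6.2667
3 0.022 -0.017 -0.009 0.002 0.001 -0.001
4 0.845 -0.567 -0.222 0.067 0.088 -0.044
5 1.002 0.147 -0.096 0.0 0.104 -0.039
6 0.595 0.892 -0.003 -0.067 0.073 -0.032
7 -0.215 1.253 0.035 -0.103 0.007 -0.03
8 -1.014 1.088 0.056 -0.094 -0.061 -0.031
9 -1.451 0.576 0.122 -0.053 -0.101 -0.032
```

```bash
H="python3 -m handwheel"
$H '.85 -.58 -.23 .068 .088 -.045 1;.85 -.58 -.23 .068 .088 -.045 1;.85 -.58 -.23 .068 .088 -.045 1;.85 -.58 -.23 .068 .088 -.045 1;.85 -.58 -.23 .068 .088 -.045 1' | grep tool
$H '1 .147 -.096 0 .104 -.039 1;1 .147 -.096 0 .104 -.039 1;1 .147 -.096 0 .104 -.039 1;1 .147 -.096 0 .104 -.039 1;1 .147 -.096 0 .104 -.039 1' | grep tool
$H '.595 .892 0 -.067 .073 -.032 1;.595 .892 0 -.067 .073 -.032 1;.595 .892 0 -.067 .073 -.032 1;.595 .892 0 -.067 .073 -.032 1;.595 .892 0 -.067 .073 -.032 1' | grep tool
$H '-.17 1 .03 -.082 .006 -.024 1;-.17 1 .03 -.082 .006 -.024 1;-.17 1 .03 -.082 .006 -.024 1;-.17 1 .03 -.082 .006 -.024 1;-.17 1 .03 -.082 .006 -.024 1' | grep tool
python3 nxt.py 7
python3 - <<'E'
from plan import *
go(G-zt*60+[0,0,60],tool(az,np.radians(35),-1)); go(G-zt*60,Rg)
E
```

```text
tool_pos: [327.7, 526.9, 388.0]
tool_pos: [408.9, 525.1, 447.3]
tool_pos: [507.2, 482.6, 446.7]
tool_pos: [569.3, 429.9, 386.7]
q [ 0.47  0.27  2.01  2.88  0.59 -0.99] t 7.9333
7 -0.075 0.276 0.071 -0.023 0.001 -0.005
8 -1.014 1.088 0.056 -0.094 -0.061 -0.031
9 -1.451 0.576 0.122 -0.053 -0.101 -0.032
t 7.93 shift [-1.993  1.868 -0.371] turn [-0.17  -0.119 -0.062] deg 39
t 7.93 shift [-2.544  2.091 -0.293] turn [-0.176 -0.168 -0.049] deg 45
```

```bash
H="python3 -m handwheel"
$H '-.99 .93 -.18 -.085 -.06 -.031 1;-.99 .93 -.18 -.085 -.06 -.031 1;-.99 .93 -.18 -.085 -.06 -.031 1;-.99 .93 -.18 -.085 -.06 -.031 1;-.99 .93 -.18 -.085 -.06 -.031 1;-.99 .93 -.18 -.085 -.06 -.031 1' | grep tool
cat > g.py <<'E'
from plan import *
print(np.round(bot.get_obs()["joint_positions"],2))
go(G-zt*60+[0,0,60],tool(az,np.radians(35),-1)); go(G-zt*60,Rg); go(G,Rg)
E
python3 g.py
```

```text
tool_pos: [570.4, 369.6, 264.6]
[ 0.5   0.34  2.08  3.32  0.46 -1.46]
t 8.43 shift [-1.098  0.824  0.244] turn [-0.085 -0.06  -0.031] deg 20
t 8.43 shift [-1.638  0.952  0.473] turn [-0.087 -0.11  -0.024] deg 26
t 8.43 shift [-1.832  1.119  1.015] turn [-0.087 -0.11  -0.024] deg 26
```

```bash
H="python3 -m handwheel"
$H '-1 .75 .22 -.08 -.056 -.029 1;-1 .75 .22 -.08 -.056 -.029 1;-1 .75 .22 -.08 -.056 -.029 1;-1 .75 .22 -.08 -.056 -.029 1;-1 .75 .22 -.08 -.056 -.029 1;-1 .75 .22 -.08 -.056 -.029 1' | grep tool
python3 g.py
python3 - <<'E'
from h import *
p=viewer.capture("wrist"); save(p,"w3.png")
E
```

```text
tool_pos: [569.5, 314.3, 149.8]
[ 0.54  0.48  2.07  3.89  0.47 -2.03]
t 8.93 shift [-0.094  0.053  0.054] turn [-0.005 -0.004 -0.002] deg 1
t 8.93 shift [-0.59   0.061  0.392] turn [-0.005 -0.054 -0.002] deg 10
t 8.93 shift [-0.691  0.07   0.983] turn [-0.005 -0.054 -0.002] deg 10
```

View pics/w3.png

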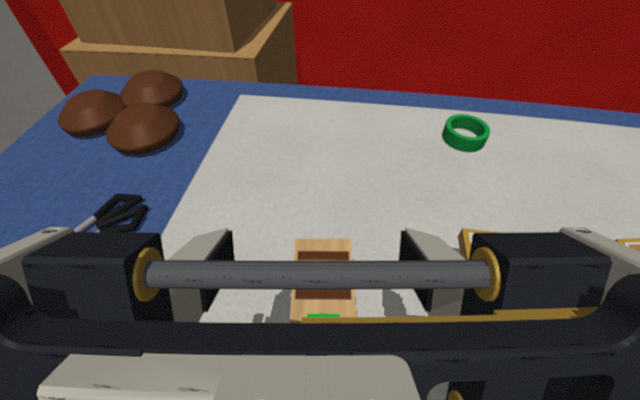

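```bash
H="python3 -m handwheel"
$H '-.59 .06 .39 -.005 -.054 -.002 1;-.59 .06 .39 -.005 -.054 -.002 1;-.59 .06 .39 -.005 -.054 -.002 1;-.59 .06 .39 -.005 -.054 -.002 1' | egrep "tool|contact"
python3 g.py
```

```text
tool_pos: [569.9, 308.3, 80.2]
contact_force: [1.1, 0.6, 0.4]
[ 0.51  0.57  2.02  4.04  0.34 -2.18]
t 9.32 shift [ 0.422 -0.007 -0.409] turn [0.001 0.049 0.   ] deg 9
t 9.32 shift [-0.011 -0.008  0.006] turn [ 0.001 -0.001  0.   ] deg 0
t 9.32 shift [-0.013 -0.01   0.606] turn [ 0.001 -0.001  0.   ] deg 0
```

```bash
H="python3 -m handwheel"
$H '-.01 0 .2 0 0 0 1;-.01 0 .4 0 0 0 1;-.01 0 .6 0 0 0 1;-.01 0 .6 0 0 0 1' | egrep "tool|contact"
$H '0 0 0 0 0 0 0;0 0 0 0 0 0 0;0 0 0 0 0 0 0;0 0 0 0 0 0 -1;0 0 0 0 0 0 -1;0 0 0 0 0 0 -1;0 0 0 0 0 0 -1;0 0 0 0 0 0 -1'
python3 g.py
```

```text
tool_pos: [613.0, 314.2, 37.1]
contact_force: [-0.7, -0.2, -0.0]
time: 10.32
tool_pos: [610.8, 313.8, 36.3]
tcp_rot: [3.138, -0.802, 0.14]
contact_force: [-3.7, 0.1, 4.0]
grip_width: 51.5
finger_force: 30.0
[ 0.47  0.7   1.93  3.91  0.35 -2.07]
t 10.32 shift [ 0.448 -0.007 -1.013] turn [0.001 0.05  0.   ] deg 9
t 10.32 shift [ 0.017 -0.009 -0.596] turn [0.001 0.    0.   ] deg 0
t 10.32 shift [ 0.018 -0.011  0.004] turn [0.001 0.    0.   ] deg 0
```

```bash
cat > place.py <<'E'
from plan import *
yaw=-.895; S=np.array([589.3,-242.3]); u=np.array([np.cos(yaw),np.sin(yaw)])
def pl(t,h,back=0):
    "tcp pose for lean t deg with bottom centre h mm over touching"
    b=np.radians(90-44-t); t=np.radians(t); x=-3-32*np.sin(t)-back; Q=np.r_[S+u*x,49.5+32*np.cos(t)+h]
    Rp=tool(yaw,b,1); return Q+14*Rp.as_matrix()[:,2],Rp
E
python3 - <<'E'
from place import *
q0=np.array(bot.get_obs()["joint_positions"])
RC=tool(az,np.radians(28),-1)
C,c=ik(np.array([570,300,190]),RC,q0); print("C",C.round(2),c)
seed=[-.3,.6,2.03,3.9,.8,1.2]
for t,h in ((8,0),(8,20),(10,40),(20,60),(20,100)):
    x,Rp=pl(t,h); q,c=ik(x,Rp,seed); print(t,h,x.round(),q.round(2),round(c,5))
Dq=q
x0,R0=bot.get_obs()["tool_pos"],R.from_euler("xyz",bot.get_obs()["tcp_rot"])
x1,R1=x0+np.array([0,0,35]),R0; print("lift",rel(x0,R0,x1,R1)); x0=x1
for q in [C]+[C+(Dq-C)*k/6 for k in range(1,7)]:
    x1,R1=fk(q,P); r=rel(x0,R0,x1,R1); print(x1.round(),r,round(np.linalg.norm(r[3:])*180)); x0,R0=x1,R1
E
```

```text
C [ 0.53  0.44  2.12  3.82  0.57 -1.97] 1.5115179389664527e-24
8 0 [ 592. -245.   73.] [-0.29  0.64  2.04  4.12  0.57  1.08] 0.0
8 20 [ 592. -245.   93.] [-0.3   0.6   2.04  4.12  0.55  1.06] 0.00017
10 40 [ 591. -244.  113.] [-0.29  0.57  2.06  4.12  0.57  1.06] 0.00022
20 60 [ 588. -241.  133.] [-0.23  0.61  2.11  4.01  0.81  1.21] 0.0
20 100 [ 588. -241.  173.] [-0.23  0.52  2.09  4.1   0.74  1.09] 0.0
lift [ 0.252  0.001 -0.243  0.     0.     0.   ]
[570. 300. 190.] [ 5.590e-01  8.400e-02 -1.129e+00  1.000e-03  8.900e-02  0.000e+00] 16
[608. 215. 188.] [ 0.101  0.897  0.234 -0.046  0.015  0.193] 36
[632. 124. 186.] [ 0.54   0.721  0.25  -0.033  0.036  0.192] 36
[642.  31. 183.] [ 0.827  0.348  0.267 -0.011  0.048  0.191] 36
[638. -62. 180.] [ 0.884 -0.117  0.284  0.015  0.048  0.191] 36
[ 620. -154.  177.] [ 0.699 -0.542  0.301  0.037  0.034  0.19 ] 35
[ 588. -241.  173.] [ 0.328 -0.812  0.318  0.049  0.012  0.19 ] 35
```

```bash
H="python3 -m handwheel"
$H '.12 0 -.12 0 0 0 -1;.25 0 -.24 0 0 0 -1;.25 0 -.24 0 0 0 -1;.25 0 -.24 0 0 0 -1'
$H '.28 .04 -.56 0 .045 0 -1;.28 .04 -.56 0 .045 0 -1;.28 .04 -.56 0 .045 0 -1;.28 .04 -.56 0 .045 0 -1' | egrep "tool|width"
python3 - <<'E'
from place import *
print(np.round(bot.get_obs()["joint_positions"],2)); go([570,300,190],tool(az,np.radians(28),-1))
E
```

```text
time: 10.65
tool_pos: [611.3, 313.9, 71.2]
tcp_rot: [3.139, -0.803, 0.138]
contact_force: [-0.7, -0.7, -0.3]
grip_width: 52.0
finger_force: 30.0
tool_pos: [590.3, 307.2, 129.1]
grip_width: 51.7
[ 0.5   0.53  2.03  3.9   0.44 -2.06]
t 10.98 shift [ 0.368  0.045 -0.529] turn [0.001 0.045 0.   ] deg 8
```

```bash
H="python3 -m handwheel"
$H '.37 .05 -.53 0 .045 0 -1;.37 .05 -.53 0 .045 0 -1;.37 .05 -.53 0 .045 0 -1;.37 .05 -.53 0 .045 0 -1' | egrep "tool|width"
$H '.1 .9 .23 -.046 .015 .193 -1;.1 .9 .23 -.046 .015 .193 -1;.1 .9 .23 -.046 .015 .193 -1;.1 .9 .23 -.046 .015 .193 -1;.1 .9 .23 -.046 .015 .193 -1;.1 .9 .23 -.046 .015 .193 -1;.1 .9 .23 -.046 .015 .193 -1' | egrep "tool|width"
$H '.54 .72 .25 -.033 .036 .192 -1;.54 .72 .25 -.033 .036 .192 -1;.54 .72 .25 -.033 .036 .192 -1;.54 .72 .25 -.033 .036 .192 -1;.54 .72 .25 -.033 .036 .192 -1;.54 .72 .25 -.033 .036 .192 -1;.54 .72 .25 -.033 .036 .192 -1' | egrep "tool|width"
$H '.83 .35 .27 -.011 .048 .191 -1;.83 .35 .27 -.011 .048 .191 -1;.83 .35 .27 -.011 .048 .191 -1;.83 .35 .27 -.011 .048 .191 -1;.83 .35 .27 -.011 .048 .191 -1;.83 .35 .27 -.011 .048 .191 -1;.83 .35 .27 -.011 .048 .191 -1'
python3 - <<'E'
from place import *
q=np.array(bot.get_obs()["joint_positions"]);print(np.round(q,2))
x,Rp=pl(20,100); Dq,c=ik(x,Rp,[-.3,.6,2.03,3.9,.8,1.2])
x0,R0=bot.get_obs()["tool_pos"],R.from_euler("xyz",bot.get_obs()["tcp_rot"])
for k in (1,2,3):
    x1,R1=fk(q+(Dq-q)*k/3,P); print(x1.round(),rel(x0,R0,x1,R1)); x0,R0=x1,R1
E
```

```text
tool_pos: [571.0, 299.7, 190.1]
grip_width: 52.1
tool_pos: [608.3, 214.1, 187.5]
grip_width: 51.6
tool_pos: [632.0, 124.0, 186.3]
grip_width: 52.0
time: 13.07
tool_pos: [642.2, 30.6, 183.9]
tcp_rot: [-2.038, -0.0, -1.942]
contact_force: [-0.0, 0.5, -0.7]
grip_width: 51.9
finger_force: 30.0
[ 0.15  0.47  2.11  3.96  0.65 -0.45]
[638. -63. 181.] [ 0.883 -0.105  0.284  0.015  0.048  0.192]
[ 620. -154.  177.] [ 0.702 -0.535  0.3    0.037  0.035  0.191]
[ 588. -241.  173.] [ 0.332 -0.808  0.318  0.05   0.012  0.19 ]
```

```bash
H="python3 -m handwheel"
$H '.88 -.1 .28 .015 .048 .192 -1;.88 -.1 .28 .015 .048 .192 -1;.88 -.1 .28 .015 .048 .192 -1;.88 -.1 .28 .015 .048 .192 -1;.88 -.1 .28 .015 .048 .192 -1;.88 -.1 .28 .015 .048 .192 -1;.88 -.1 .28 .015 .048 .192 -1' | egrep "tool|width"
$H '.7 -.535 .3 .037 .035 .191 -1;.7 -.535 .3 .037 .035 .191 -1;.7 -.535 .3 .037 .035 .191 -1;.7 -.535 .3 .037 .035 .191 -1;.7 -.535 .3 .037 .035 .191 -1;.7 -.535 .3 .037 .035 .191 -1;.7 -.535 .3 .037 .035 .191 -1' | egrep "tool|width"
$H '.33 -.81 .32 .05 .012 .19 -1;.33 -.81 .32 .05 .012 .19 -1;.33 -.81 .32 .05 .012 .19 -1;.33 -.81 .32 .05 .012 .19 -1;.33 -.81 .32 .05 .012 .19 -1;.33 -.81 .32 .05 .012 .19 -1;.33 -.81 .32 .05 .012 .19 -1'
cat > v.py <<'E'
from place import *
import sys
print(np.round(bot.get_obs()["joint_positions"],2))
for t,h in ((20,100),(14,40),(10,15),(10,0)): x,Rp=pl(t,h); go(x,Rp)
E
python3 v.py
python3 - <<'E'
from place import *
p=viewer.capture("side"); s=viewer.capture("top"); w=viewer.capture("wrist")
a=cv2.resize(p["frame"][100:220,280:440],(400,300),interpolation=3); b=cv2.resize(s["frame"][160:280,380:540],(400,300),interpolation=3)
cv2.imwrite("pics/d1.png",np.vstack([np.hstack([a,b]),np.hstack([cv2.resize(w["frame"],(400,250)),np.zeros((250,400,3),np.uint8)])])[:,:,::-1])
E
```

```text
tool_pos: [637.4, -62.0, 180.0]
grip_width: 51.5
tool_pos: [618.9, -153.2, 176.2]
grip_width: 51.6
time: 14.82
tool_pos: [586.7, -240.6, 172.1]
tcp_rot: [-3.135, 1.115, 2.25]
contact_force: [-0.2, -0.4, -0.7]
grip_width: 52.1
finger_force: 30.0
[-0.23  0.52  2.09  4.11  0.74  1.09]
t 14.82 shift [-0.019  0.01   0.009] turn [-0.001 -0.     0.   ] deg 0
t 14.82 shift [0.511 0.011 0.296] turn [-0.001  0.033  0.   ] deg 6
t 14.82 shift [0.732 0.012 0.422] turn [-0.001  0.055  0.   ] deg 10
t 14.82 shift [0.866 0.013 0.488] turn [-0.001  0.055  0.   ] deg 10
```

View pics/d1.png

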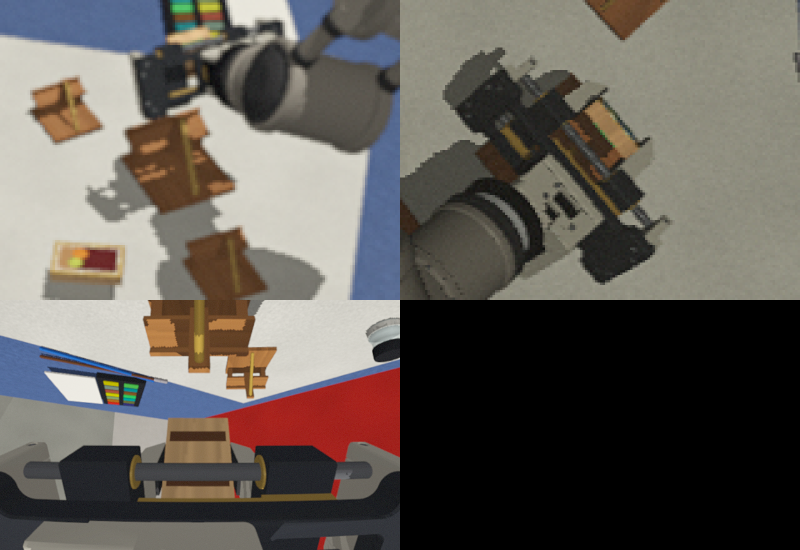

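```bash
H="python3 -m handwheel"
$H '.2 0 .12 0 .012 0 -1;.4 .01 .24 0 .024 0 -1;.51 .01 .3 0 .033 0 -1;.51 .01 .3 0 .033 0 -1;.51 .01 .3 0 .033 0 -1' | egrep "tool|width|contact"
python3 v.py
python3 - <<'E'
from place import *
p=viewer.capture("side"); s=viewer.capture("top"); w=viewer.capture("wrist")
a=cv2.resize(p["frame"][120:200,300:400],(400,320),interpolation=3); b=cv2.resize(w["frame"][0:240,160:480],(400,300),interpolation=3)
cv2.imwrite("pics/d2.png",np.hstack([a[:300],b])[:,:,::-1])
E
```

```text
tool_pos: [590.0, -244.2, 113.1]
contact_force: [-0.4, 0.5, -0.4]
grip_width: 51.7
[-0.26  0.6   2.07  4.09  0.67  1.12]
t 15.38 shift [-0.494  0.007 -0.348] turn [-0.002 -0.033 -0.002] deg 6
t 15.38 shift [ 0.004  0.007 -0.007] turn [-0.002 -0.    -0.002] deg 0
t 15.38 shift [0.21  0.006 0.142] turn [-0.002  0.022 -0.002] deg 4
t 15.38 shift [0.337 0.006 0.221] turn [-0.002  0.022 -0.002] deg 4
```

View pics/d2.png

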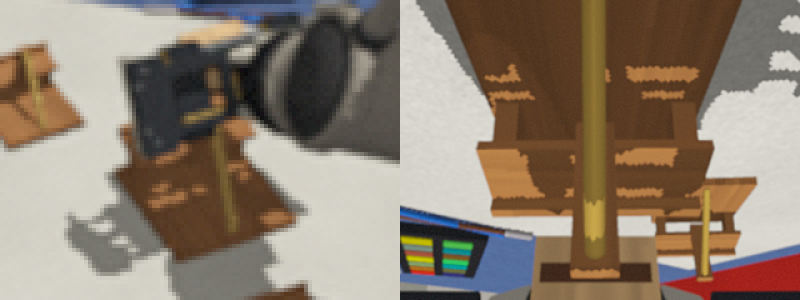

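```bash
H="python3 -m handwheel"
$H '.1 0 .07 0 .011 0 -1;.21 .01 .14 0 .022 0 -1;.21 .01 .14 0 .022 0 -1;.21 .01 .14 0 .022 0 -1' | egrep "tool|width|contact"
$H '.04 0 .025 0 0 0 -1;.08 0 .05 0 0 0 -1;.08 0 .05 0 0 0 -1' | egrep "tool|width|contact"
python3 v.py
```

```text
tool_pos: [591.5, -243.9, 88.6]
contact_force: [-0.6, -0.2, 0.0]
grip_width: 51.8
tool_pos: [592.1, -244.0, 79.6]
contact_force: [4.3, -4.3, 1.1]
grip_width: 51.8
[-0.27  0.64  2.05  4.09  0.62  1.12]
t 16.12 shift [-0.735 -0.008 -0.584] turn [-0.002 -0.054 -0.002] deg 10
t 16.12 shift [-0.26  -0.01  -0.212] turn [-0.001 -0.021 -0.002] deg 4
t 16.12 shift [-0.064 -0.011 -0.05 ] turn [-0.001  0.001 -0.002] deg 1
t 16.12 shift [ 0.058 -0.012  0.037] turn [-0.001  0.001 -0.002] deg 1
```

```bash
H="python3 -m handwheel"
$H '-.03 0 .04 0 0 0 -1;-.03 0 .04 0 0 0 -1' | egrep "tool|contact"
$H '.02 0 .015 0 0 0 -1;.04 0 .03 0 0 0 -1;.04 0 .03 0 0 0 -1' | egrep "tool|width|contact"
python3 v.py
```

```text
tool_pos: [594.4, -247.4, 78.2]
contact_force: [-0.5, 0.4, 0.1]
tool_pos: [594.5, -247.5, 76.1]
contact_force: [-7.7, 6.6, 17.7]
grip_width: 52.0
[-0.28  0.66  2.04  4.08  0.63  1.13]
t 16.53 shift [-0.74  -0.005 -0.638] turn [-0.002 -0.054 -0.002] deg 10
t 16.53 shift [-0.264 -0.007 -0.266] turn [-0.002 -0.02  -0.002] deg 4
t 16.53 shift [-0.068 -0.008 -0.105] turn [-0.001  0.002 -0.002] deg 1
t 16.53 shift [ 0.054 -0.008 -0.018] turn [-0.001  0.002 -0.002] deg 1
```

```bash
H="python3 -m handwheel"
$H '-.015 0 -.01 0 0 0 -1;-.015 0 -.01 0 0 0 -1' | egrep "tool|contact"
$H '-.015 0 -.01 0 0 0 .4;-.015 0 -.01 0 0 0 .4;-.015 0 -.01 0 0 0 .4;-.015 0 -.01 0 0 0 .4;-.015 0 -.01 0 0 0 .4;-.015 0 -.01 0 0 0 .4'
python3 - <<'E'
from place import *
p=viewer.capture("side"); w=viewer.capture("wrist")
a=cv2.resize(p["frame"][120:200,300:400],(400,320),interpolation=3); b=cv2.resize(w["frame"][0:240,160:480],(400,300),interpolation=3)
cv2.imwrite("pics/d3.png",np.hstack([a[:300],b])[:,:,::-1])
E
```

```text
tool_pos: [594.3, -247.2, 76.1]
contact_force: [-3.4, 3.1, 7.3]
time: 17.2
tool_pos: [594.1, -247.3, 76.7]
tcp_rot: [3.137, 0.942, 2.235]
contact_force: [-0.6, -0.7, 0.2]
grip_width: 64.6
finger_force: 0.0
```

View pics/d3.png

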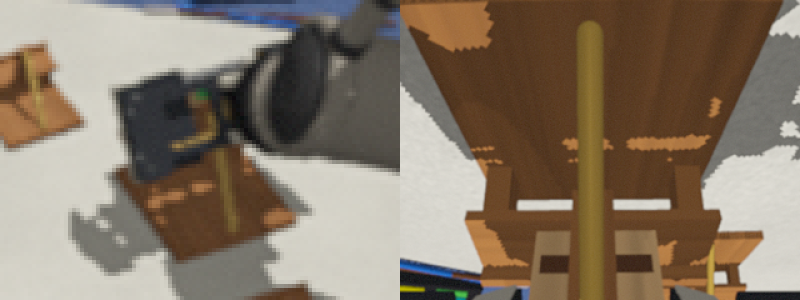

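```bash
H="python3 -m handwheel"
$H '0 0 0 0 0 0 .8;0 0 -.1 0 0 0 .8;0 0 -.25 0 0 0 .8;0 0 -.45 0 0 0 .8;0 0 -.7 0 0 0 .8;0 0 -.9 0 0 0 .8;0 0 -.9 0 0 0 .8' | egrep "tool|contact|width"
$H '-.3 0 -.5 0 -.03 0 .8;-.5 0 -.9 0 -.06 0 .8;-.5 0 -.9 0 -.06 0 .8;-.5 0 -.9 0 -.06 0 .8' | egrep "tool|contact"
python3 - <<'E'
from place import *
p=viewer.capture("side"); s=viewer.capture("top"); w=viewer.capture("wrist")
a=cv2.resize(p["frame"][120:200,300:400],(400,320),interpolation=3)[:300]; b=cv2.resize(s["frame"][170:260,400:520],(400,300),interpolation=3)
c=cv2.resize(w["frame"],(400,250)); d=cv2.resize(s["frame"],(400,250))
cv2.imwrite("pics/d4.png",np.vstack([np.hstack([a,b]),np.hstack([c,d])])[:,:,::-1])
E
```

```text
tool_pos: [539.6, -197.8, 121.0]
contact_force: [0.9, -0.7, -0.1]
grip_width: 82.7
tool_pos: [508.1, -174.7, 207.5]
contact_force: [1.5, -0.5, -0.9]
```

View pics/d4.png

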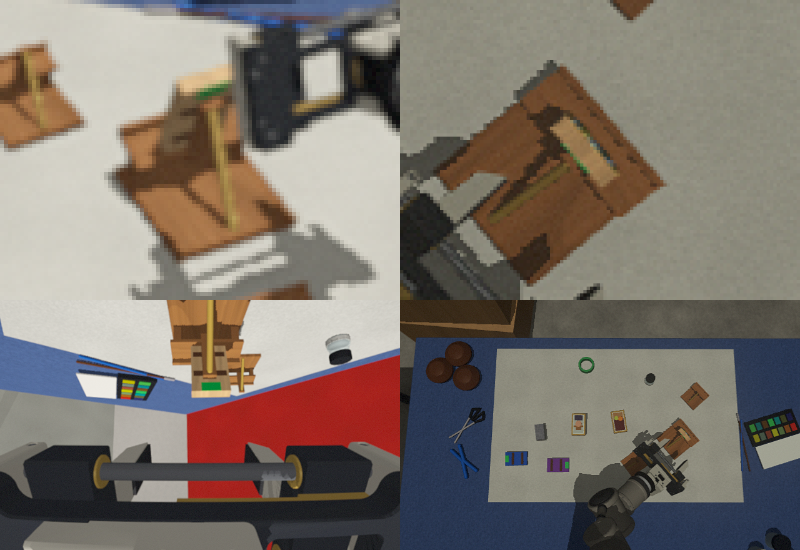

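Run:
```python
from place import *
p=viewer.capture("top")
for e in ([585,150],[561,126],[607,176]):
    q=toz(p,[[(e[0]-400)/3.333+400,e[1]/3.333+170]],130)[0][:2]-S; print(q@u, q@[-u[1],u[0]])
f=p["frame"][170:260,400:520].astype(int); m=(f[...,0]>150)&(f[...,1]>115)&(f[...,2]<170)&(f[...,0]-f[...,2]>40)
n,l,st,ce=cv2.connectedComponentsWithStats(m.astype(np.uint8)); k=1+np.argmax(st[1:,4]); c=ce[k]; print(st[k],c)
ys,xs=np.where(l==k); pc=toz(p,np.c_[xs+400,ys+170],128)[:,:2]-S; e=np.c_[pc@u,pc@[-u[1],u[0]]]
print(e.min(0),e.max(0),np.degrees(np.arctan(np.polyfit(e[:,1],e[:,0],1)[0])))
```

```text
-23.16940197431324 1.2002731027978708
-25.092371449952232 23.52188052598278
-23.183398880878485 -21.20002272225209
[46 36 17 18 91] [54.17582418 44.04395604]
[-30.0588312  -18.12379489] [-17.70674803  26.35122155] -1.3313600648757071
```

```bash
python3 -c "
from plant import bot
print(bot.close_job())"
```

```text
the job is handed in; nothing more can be done
None
```

The face-down panel now leans back on the middle of the large easel's ledge, taped end up and picture to the front; the arm was clear and the two face-up panels were untouched when I handed the job in (result not reported back).

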